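# Flip the empty bin's flag

## Task

One of the three parts bins on the workshop bench is empty: mark it for refilling by flipping the pivoting flag in front of its tray right over its pivot, so that it shows its other face and lies fully down on the rest at the other side. Only press and push with the fingertips (pressing the flag's short tail raises it); grip and lift nothing, leave the other two flags alone, and leave the bins, their contents and the things on the bench where they stand.

Things in the scene. Friction and masses are not known exactly. Their poses are not given: they have to be found in the camera images.
- bin_empty: the EMPTY parts bin: nothing in its tray; its origin is the centre of the underside of its 150 x 160 mm, 6 mm thick dark steel foot, local x points from the flag towards the tray (away from the robot), local y to the left along the flag, z up. Loose, about 1.4 kg. The 42 mm tall grey open tray (75 x 140 mm outside, 3 mm walls) stands on the foot's far part (local x -5 to 70 mm, y -70 to 70 mm).
- flag_empty (a joint): the flip flag of bin_empty, rad. 0 = the flag's long vane lies level to the left of the pivot (bin's local +y), pi/2 = vane straight up, pi = turned right over, vane level on the right (local -y). The hinge is stiff (0.03 N m friction) and stays wherever it is left; stops at 0 and pi. Starts between 0 and 0.25.
- flag_empty_tip (a point): middle of the outer end of the flag's long vane on bin_empty: 40 mm wide, reaching 75 mm from the axis; moves with the flag. One face has a raised bar (up at the start), the other a raised ring. Once raised, the vane can be pushed over from its outer (left) side and pressed down onto the other rest.
- bin_motor: a parts bin like the empty one, but with a motor in its tray; same shape, sizes, axes and origin as bin_empty.
- flag_motor (a joint): the flip flag of bin_motor, rad. Same meaning and start as flag_empty; leave it alone.
- flag_motor_tip (a point): middle of the outer end of the long vane of bin_motor's flag, 75 mm from the pivot axis; it moves with the flag.
- bin_block: a parts bin like the empty one, but with a metal block in its tray; same shape, sizes, axes and origin as bin_empty.
- flag_block (a joint): the flip flag of bin_block, rad. Same meaning and start as flag_empty; leave it alone.
- flag_block_tip (a point): middle of the outer end of the long vane of bin_block's flag, 75 mm from the pivot axis; it moves with the flag.
- bin_empty_pivot (a point): middle of the flag's pivot axis on bin_empty, at the bin's local (-40, 0, 60) mm; the axis is level, along local x. Two upright posts (6 x 14 mm, tops 68 mm above the bench, 46 mm clear between them along local x) hold it. The flag is a 4 mm thick flat see-saw strip through the axis: a long vane to one side, a short tail to the other.
- flag_empty_tail (a point): middle of the outer end of the flag's short tail on bin_empty: 28 mm wide, reaching 45 mm from the axis; moves with the flag. Nothing stands under the tail: pressing it down (about 3 N) tips the long vane up by 45 degrees or more.
- bin_empty_rest (a point): top of the rest on the right on which bin_empty's flag must come to lie: a rubber pin 8 mm thick, at the bin's local (-40, -62, 58) mm; its twin at local y +62 carries the flag at the start.
- motor: motor, black and metal block 42 x 42 x 44 mm with a 5 mm shaft stub standing up to 58 mm; loose in bin_motor's tray, origin under its centre. Leave alone.
- block: aluminium bearing block 50 x 60 x 34 mm, loose in bin_block's tray, origin under its centre. Leave alone.
- tape: orange tape roll, lying ring of 100 mm outer diameter, 24 mm high, on the bench beyond the bins; origin under its centre. Leave alone.
- housing: black plastic box 70 x 100 x 50 mm on the bench beyond the bins; origin under its centre. Leave alone.
Mind the look-alikes: they are no part of the job. What is shaped like the bin_empty but red is not meant.

How it is judged (in metres and radians):
On the way:
1. the empty bin's flag is raised past 45 degrees (value of joint flag_empty between 0.8 and 2.6 rad), for 0.1 s.
At the end, for the whole second after the job is handed in: The empty bin's flag is turned over to within about 9 degrees (0.16 rad) of lying level on the other rest and is still; the tips of the other two flags are within 35 mm, and the three bins, the motor, the block, the tape and the box within 25 mm, of where they started (value of joint flag_empty above 2.98 rad and velocity of joint flag_empty between -0.1 and 0.1 rad/s and distance of each of flag_motor_tip, flag_block_tip from where it was at the start of the episode below 0.035 m and distance of each of bin_motor, bin_block, bin_empty, motor, block, tape, housing from where it was at the start of the episode below 0.025 m); the robot touches nothing.
It fails at once if another bin's flag is moved by more than 35 mm at its tip (not (distance of flag_motor_tip from where it was at the start of the episode below 0.035 m) or not (distance of flag_block_tip from where it was at the start of the episode below 0.035 m)).
It fails at once if a bin, its contents or a thing on the bench is shifted by more than 25 mm (not (distance of bin_motor from where it was at the start of the episode below 0.025 m) or not (distance of bin_block from where it was at the start of the episode below 0.025 m) or not (distance of bin_empty from where it was at the start of the episode below 0.025 m) or not (distance of motor from where it was at the start of the episode below 0.025 m) or not (distance of block from where it was at the start of the episode below 0.025 m) or not (distance of tape from where it was at the start of the episode below 0.025 m) or not (distance of housing from where it was at the start of the episode below 0.025 m)).
It fails at once if a bin is lifted or tipped (more than 12 mm or 0.15 rad) (height (world z) of any of bin_motor, bin_block, bin_empty above 0.012 m or angle between any of bin_motor, bin_block, bin_empty's own z axis and vertical above 0.15 rad).
It fails at once if the motor, block, tape or box is lifted by 15 mm (height (world z) of any of motor, block above 0.024 m or height (world z) of any of tape, housing above 0.015 m).
It also fails if it takes over 42 s, if anything falls off the work surface, if the arm or the gripper's body presses on something with over 40 N, if the wrist force passes 120 N, or if a joint passes its speed limit or range.

## Robot

A 6-joint arm with a two-finger parallel gripper is mounted at the origin on the work surface. World frame = base frame: x ahead of the robot, y to its left, z up, the work surface at z = 0. Lengths are in mm, angles in rad, forces in N, time in s.
With the tool pointing down it reaches from about 275 to 1000 mm from the base axis. Payload 8.4 kg.
Tool frame: the origin (TCP) lies at the very end of the fingers, on their centre line; the grasp point (between the pads) lies 19 mm behind it (robot.hold_point_z is the distance from the TCP to the grasp point, in mm); z points along the fingers, y is the direction in which the jaws open and shut (so a half turn about z gives the same grasp; the last joint's range is limited). The gripper opens to 85 mm and grips with 20 to 120 N. Pads are 22 mm wide; open, the fingers measure 114 mm over their backs; the gripper's body (76 mm by 85 mm) begins 54 mm behind the grasp point. The pads swing forward as they close: fully open they stand 13 mm farther back than shut.
Start: joints at [-1.345, 0.353, 1.633, -0, 1.155, -0.002], TCP at [141.145, -608.856, 231.281] pointing down, gripper open.
Joint ranges: [-2.63, 2.63], [-0.92, 2.1], [0.06, 2.66], [-1.3, 4.44], [0, 2.69], [-3.02, 3.02]. Speed limits (rad/s): [2.22, 2.22, 2.79, 3.14, 3.14, 3.14].

## Interface

Orientations are given as a unit quaternion [x, y, z, w].
In Python, from plant import sensors, eyes, order, robot gives the robot as it stands.
- The arm moves only by the tool drive_tool, never from a script. Its argument "plan" is a list of rows, each an object with "dp": the shift along the tool's x, y, z in mm, a list of three; "rot": the turn, a rotation vector about the tool's x, y, z in degrees, a list of three. A call has 1 to 12 rows; each row shifts and turns the pose as measured when the row begins, along the tool's axes as they then stand; what a row does not reach is not made up. A row lasts 1/8 s, in which the tool goes at most 62.5 mm and 10.7 degrees, less where a joint would pass 70% of its speed; a pose out of reach is approached as far as the arm can. A call with a gripper value outside its range is refused whole. "grip" is the opening, from -1 (shut) to 1 (fully open), set as the call begins (left out, the last holds). The fingers move at their own pace and stop on an object; "squeeze" is the grip in N (left out, the last holds). Time passes only in rows, so rows that do not move let the fingers close. It gives the time, the measured TCP pose, the force and the opening at its end, in the units of the state.
- sensors.state(): the state, without advancing time (a new reading comes with each control period).
- eyes.get_image(name): name is "scene" or "side" or "wrist"; returns a dict with "color" (400x640x3 uint8, red, green, blue), "vertical_fov" (degrees; the focal length in pixels is half the picture's height over the tangent of half this angle, whatever the lens; pixels are square), "cx", "cy" (the principal point, pixels), "position" and "orientation" of the camera in the world; the wrist camera has in their place "tool_from_camera" (4x4, takes a point from camera to tool coordinates, whose origin is the TCP and whose axes are the flange's). Camera axes: x right, y up, looking along -z (the intrinsics and any distortion apply to the point x, -y, -z); pixel columns grow to the right and rows downward; lengths in mm; the calibration is good to about 2 mm. A picture is of the moment at which its call begins: read the wrist's pose just before it. There is no depth.
- order.job_done(): hands the job in, once; it reports no verdict.
The state is a dict: "clock": time; "joints": joint angles; "joint_velocities": joint speeds; "effort": joint torques, N m; "tcp_pos": TCP position; "tcp_rot": TCP orientation; "force": force on the tool from outside, world axes, zero at the start; "moment": the same for the moment, N m; "gripper_width": finger opening in mm.
Only numpy, scipy, OpenCV 4.12 (cv2) and the standard library are available. Lean on these libraries where they do the work, as an engineer would, in place of code of your own. Each camera call takes 0.05 s, during which the arm holds its last target.

## Working session

There is one attempt and no reset: what is moved stays moved. The work goes in short steps, Python scripts to look and compute and a tool call to move; the robot and the scene stay as the last step left them, time stands still between calls to the robot, and variables do not carry over. Pictures are saved under pics/ and viewed, and the job is handed in when it is done.

Besides the shell and the picture viewer there is one more tool, called after ">>>" by a JSON object that holds its "fn" and its "kwargs", one argument or row to a line. drive_tool: Moves the arm, as the interface text tells. Its arguments: {"type":"object","properties":{"plan":{"type":"array","items":{"type":"object","properties":{"dp":{"type":"array","items":{"type":"number"}},"rot":{"type":"array","items":{"type":"number"}}}}},"grip":{"type":"number"},"squeeze":{"type":"number"}},"required":["plan"]}

```bash
mkdir -p pics; cat > h.py <<'E'
import cv2,numpy as np
from plant import sensors,eyes,order,robot
def snap(n,f):
    im=eyes.get_image(n); cv2.imwrite('pics/'+f,im['color'][:,:,::-1]); return im
E
python3 - <<'E'
from h import *
print(sensors.state())
for n in('scene','side','wrist'):
    im=snap(n,n+'0.png'); print({k:v for k,v in im.items() if k!='color'})
E
```

```text
{'clock': 0.0, 'joints': array([-1.34540958e+00,  3.53656491e-01,  1.63416156e+00, -7.28374684e-06,
        1.15516099e+00, -2.40520157e-03]), 'joint_velocities': array([-4.47846790e-04,  2.91744379e-03,  1.05334741e-03,  1.28697017e-03,
       -4.17703226e-05,  4.96289827e-04]), 'effort': array([ 3.64986110e-03, -6.05236530e+01, -3.42056036e+01,  3.87881232e-05,
        9.39180551e-03, -2.78488656e-06]), 'tcp_pos': array([ 141.02931927, -608.3882986 ,  230.54472094]), 'tcp_rot': array([ 9.93520456e-01,  1.13651323e-01, -8.04348677e-05, -6.88519954e-04]), 'force': array([ 1.49059427, -1.37708124, -0.21703807]), 'moment': array([ 0.0388543 , -0.00555569, -0.01002173]), 'gripper_width': 85.14394036353129}
{'vertical_fov': 43.45403349287386, 'cx': 309.12973846231847, 'cy': 195.2472697020067, 'position': array([1401.82867569,  337.28205622,  866.28158082]), 'orientation': array([0.2213552 , 0.34418496, 0.7548496 , 0.51258235])}
{'vertical_fov': 42.8715348695806, 'cx': 317.0869120202918, 'cy': 187.99942985916346, 'position': array([ 397.05095178, -729.3799787 ,  828.49087217]), 'orientation': array([ 0.38645086, -0.04724874, -0.13321325,  0.91141512])}
{'vertical_fov': 59.926363089103766, 'cx': 324.96288924761046, 'cy': 200.8240680587816, 'tool_from_camera': array([[ 9.26246248e-04,  9.56473337e-01,  2.91818262e-01,
         7.51356207e+01],
       [ 9.99999556e-01, -9.36151372e-04, -1.05689103e-04,
         5.76058350e-02],
       [ 1.72097258e-04,  2.91818231e-01, -9.56473779e-01,
        -1.42769952e+02],
       [ 0.00000000e+00,  0.00000000e+00,  0.00000000e+00,
         1.00000000e+00]])}
```

View pics/scene0.png

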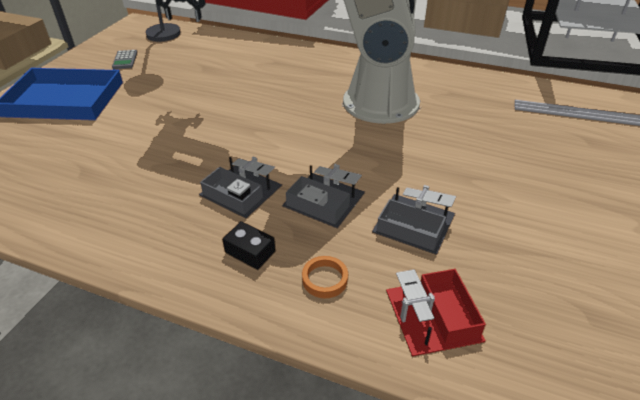

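View pics/side0.png

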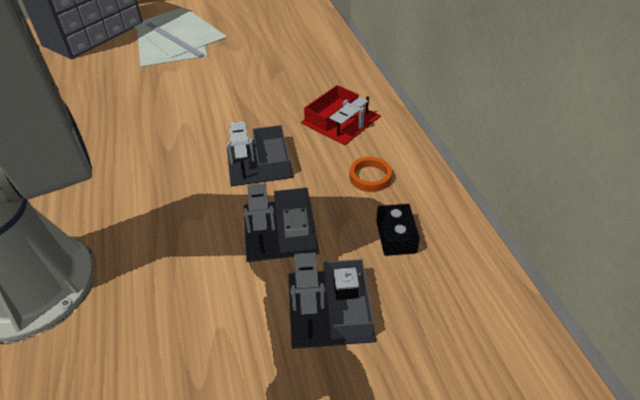

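View pics/wrist0.png

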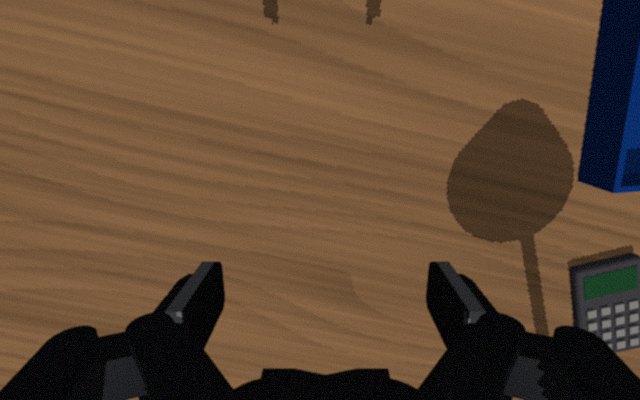

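```bash
python3 - <<'E'
import cv2
a=cv2.imread('pics/scene0.png')[165:265,350:480]; cv2.imwrite('pics/c1.png',cv2.resize(a,None,fx=6,fy=6,interpolation=cv2.INTER_CUBIC))
a=cv2.imread('pics/side0.png')[110:200,215:305]; cv2.imwrite('pics/c2.png',cv2.resize(a,None,fx=6,fy=6,interpolation=cv2.INTER_CUBIC))
E
```

```text
(no output)
```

View pics/c1.png

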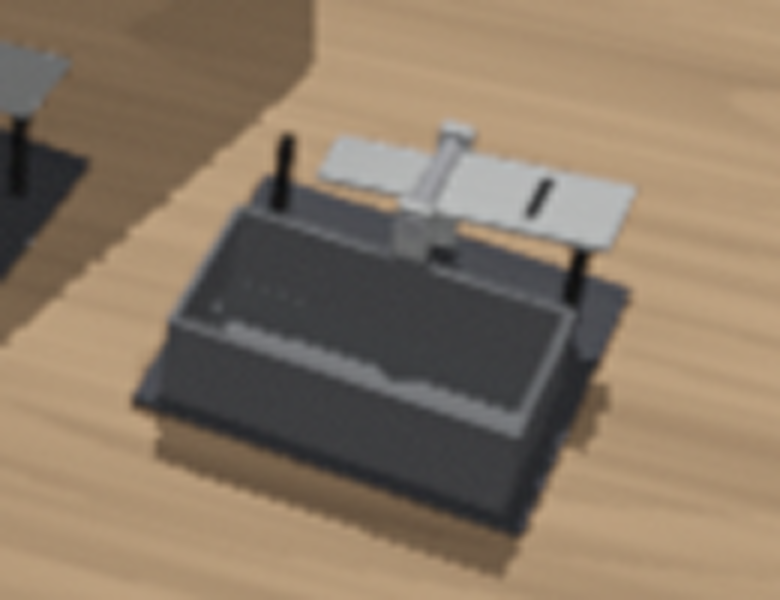

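View pics/c2.png

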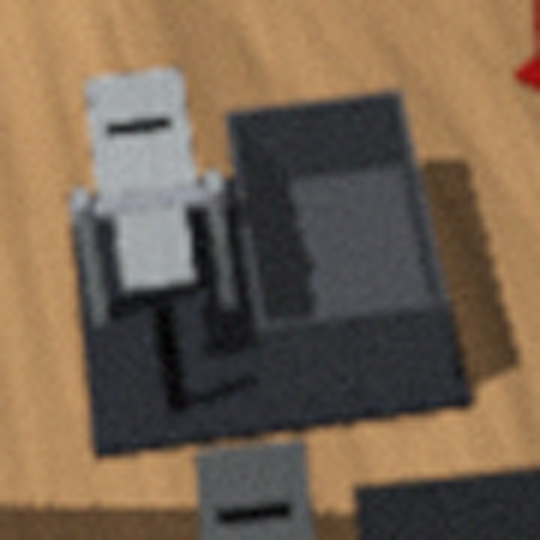

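```bash
cat >> h.py <<'E'
from scipy.spatial.transform import Rotation as R
def ray(im,u,v,Rw=None,p=None):
    h=400; f=h/2/np.tan(np.radians(im['vertical_fov'])/2)
    d=np.array([(u-im['cx'])/f,-(v-im['cy'])/f,-1])
    return np.array(im['position']),R.from_quat(im['orientation']).apply(d)
def plane(im,u,v,z):
    p,d=ray(im,u,v); return p+d*(z-p[2])/d[2]
def proj(im,P):
    f=200/np.tan(np.radians(im['vertical_fov'])/2)
    c=R.from_quat(im['orientation']).inv().apply(np.array(P)-im['position'])
    return np.array([im['cx']+f*c[0]/-c[2], im['cy']-f*c[1]/-c[2]])
def tri(a,ua,b,ub):
    p,d=ray(a,*ua);q,e=ray(b,*ub)
    s=np.linalg.lstsq(np.c_[d,-e],q-p,rcond=None)[0]
    A=p+d*s[0];B=q+e*s[1]; return (A+B)/2,np.linalg.norm(A-B)
E
python3 - <<'E'
from h import *
np.set_printoptions(precision=1,suppress=True)
a=eyes.get_image('scene');b=eyes.get_image('side')
print(a.keys())
S=lambda x,y:(350+(x+.5)/6-.5,165+(y+.5)/6-.5)
D=lambda x,y:(215+(x+.5)/6-.5,110+(y+.5)/6-.5)
pts={'postnear':((458,126),(80,198)),'postfar':((415,203),(215,180)),
'tailN':((345,137),(122,292)),'tailF':((320,178),(195,285)),
'vaneN':((636,190),(88,80)),'vaneF':((612,248),(183,70)),
'trayFL':((520,435),(400,95)),'trayFR':((172,320),(440,305)),'trayNL':((573,315),(230,112)),'trayNR':((245,210),(265,325)),
'footFR':((135,403),(470,403)),'footNR':((265,180),(97,455))}
for k,(s,d) in pts.items(): print(k,*tri(a,S(*s),b,D(*d)))
print('footFL',plane(a,*S(515,533),6),'footNL',plane(a,*S(630,290),6))
E
```

```text
dict_keys(['color', 'vertical_fov', 'cx', 'cy', 'position', 'orientation'])
postnear [444.3 237.4  68.1] 1.4396935627359242
postfar [497.3 231.7  68.9] 1.7647134180200637
tailN [451.3 193.7  53.8] 2.7404498589657162
tailF [479.2 190.2  53.2] 3.10531739225176
vaneN [459.6 310.9  69.7] 1.3342297095724738
vaneF [497.8 307.7  69.6] 3.6212829935485162
trayFL [585.4 293.6  46.5] 2.9976252408264474
trayFR [570.2 156.7  45.8] 0.17178884273861408
trayNL [514.9 300.4  47.9] 0.889024257833418
trayNR [501.5 165.9  47. ] 2.779995013044844
footFR [576.8 146.3   1.6] 1.0283139258563359
footNR [429.6 159.9   2.3] 0.9940048094612773
footFL [594.5 300.8   6. ] footNL [445.9 317.7   6. ]
```

>>> {"fn": "drive_tool", "kwargs": {
  "plan": [
    {"dp":[58,-5,-3],"rot":[0,0,-5.5]},
    {"dp":[58,-5,-3],"rot":[0,0,-5.5]},
    {"dp":[58,-5,-3],"rot":[0,0,-5.5]},
    {"dp":[58,-5,-3],"rot":[0,0,-5.5]},
    {"dp":[58,-5,-3],"rot":[0,0,-5.5]},
    {"dp":[58,-5,-3],"rot":[0,0,-5.5]},
    {"dp":[58,-5,-3],"rot":[0,0,-5.5]},
    {"dp":[58,-5,-3],"rot":[0,0,-5.5]},
    {"dp":[58,-5,-3],"rot":[0,0,-5.5]},
    {"dp":[58,-5,-3],"rot":[0,0,-5.5]}
  ],
  "grip": -1
}}

```text
clock: 1.5
tcp_pos: [558.6, -216.9, 260.5]
tcp_rot: [0.822, 0.569, 0.0, 0.001]
force: [-0.3, 0.1, 0.5]
gripper_width: 0.2
```

```bash
cat >> h.py <<'E'
Y=np.radians(-6.0); ex=np.array([np.cos(Y),np.sin(Y),0]); ey=np.array([-np.sin(Y),np.cos(Y),0]); PIV=np.array([470.8,234.5,60])
def rel(P,yaw=174.):
    "needed: tool-frame shift to local target (local x off pivot axis, y, world z) and yaw remaining"
    s=sensors.state(); r=R.from_quat(s['tcp_rot']); t=PIV+P[0]*ex+P[1]*ey; t[2]=P[2]
    q=R.from_rotvec([0,0,np.radians(yaw)])*R.from_rotvec([np.pi,0,0])
    d=t-s['tcp_pos']; print('clock',s['clock'],'tcp',s['tcp_pos'].round(1),'local',round(float((s['tcp_pos']-PIV)@ex),1),round(float((s['tcp_pos']-PIV)@ey),1),'F',s['force'].round(1),'w',s['gripper_width'],'j6',s['joints'][5])
    print('tool shift',r.inv().apply(d).round(1),'world',d.round(1),'rot',np.degrees((r.inv()*q).as_rotvec()).round(1))
E
python3 - <<'E'
from h import *
np.set_printoptions(precision=1,suppress=True)
rel((0,-32,230))
b=eyes.get_image('side')
for p in [(250,184),(267,184)]: print('block vane tip',plane(b,*p,68), (plane(b,*p,68)-PIV)@ey)
E
```

```text
clock 1.5 tcp [ 558.6 -216.9  260.5] local 134.5 -439.8 F [-0.3  0.1  0.5] w 0.19735132278702797 j6 -0.012917611406562318
tool shift [ 360.7 -232.9   30. ] world [-91.1 419.6 -30.5] rot [   0.     0.1 -104.6]
block vane tip [468.   80.6  68. ] -153.3226361682934
block vane tip [503.3  69.7  68. ] -160.51648148370106
```

>>> {"fn": "drive_tool", "kwargs": {
  "plan": [
    {"dp":[36,-23,0],"rot":[0,0,-10.5]},
    {"dp":[40,-16,0],"rot":[0,0,-10.5]},
    {"dp":[42,-9,0],"rot":[0,0,-10.5]},
    {"dp":[43,-1,0],"rot":[0,0,-10.5]},
    {"dp":[42,7,0],"rot":[0,0,-10.5]},
    {"dp":[40,14,0],"rot":[0,0,-10.5]},
    {"dp":[37,22,0],"rot":[0,0,-10.5]},
    {"dp":[32,28,0],"rot":[0,0,-10.5]},
    {"dp":[27,33,0],"rot":[0,0,-10.5]},
    {"dp":[20,38,0],"rot":[0,0,-10.5]},
    {"dp":[0,0,0],"rot":[0,0,0]}
  ]
}}

```text
clock: 2.92
tcp_pos: [458.6, 218.7, 261.7]
tcp_rot: [0.024, 1.0, 0.002, 0.002]
force: [0.0, 0.0, -0.0]
gripper_width: 0.1
```

```bash
python3 - <<'E'
from h import *
rel((0,-32,90)); snap('wrist','w1.png');snap('side','s1.png')
E
```

```text
clock 2.925 tcp [458.6 218.7 261.7] local -10.5 -17.0 F [ 0.  0. -0.] w 0.06866024680019182 j6 -1.0816747107654932
tool shift [ -8.9 -16.2 171.7] world [   8.9  -16.  -171.7] rot [0.2 0.2 3.2]
```

View pics/w1.png

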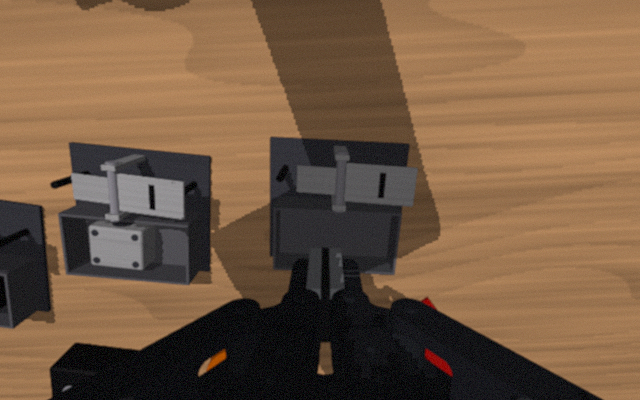

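```bash
cat >> h.py <<'E'
def wim():
    s=sensors.state(); im=eyes.get_image('wrist'); T=im['tool_from_camera']; r=R.from_quat(s['tcp_rot'])
    im['position']=s['tcp_pos']+r.apply(T[:3,3]); im['orientation']=(r*R.from_matrix(T[:3,:3])).as_quat(); return im
E
python3 - <<'E'
from h import *
np.set_printoptions(precision=1,suppress=True)
w=wim()
for n,u,z in[('postN',(341,150),68),('postF',(340,208),68),('tailN',(297,166),54),('tailF',(297,192),54),('vaneN',(417,168),70),('vaneF',(414,205),70)]: print(n,plane(w,*u,z))
E
```

```text
postN [438.2 234.1  68. ]
postF [497.5 230.8  68. ]
tailN [454.5 189.   54. ]
tailF [482.1 186.9  54. ]
vaneN [459.5 307.7  70. ]
vaneF [497.6 305.7  70. ]
```

>>> {"fn": "drive_tool", "kwargs": {
  "plan": [
    {"dp":[-5,-8,30],"rot":[0,0,3]},
    {"dp":[-4,-8,40],"rot":[0,0,0]},
    {"dp":[0,0,50],"rot":[0,0,0]},
    {"dp":[0,0,50],"rot":[0,0,0]},
    {"dp":[0,0,15],"rot":[0,0,0]},
    {"dp":[0,0,0]}
  ]
}}

```text
invalid input at $.plan[5]: expected keys dp, rot
```

```bash
python3 - <<'E'
from h import *
rel((0,-32,70)); snap('wrist','w2.png');snap('side','s2.png')
a=cv2.imread('pics/s2.png')[60:210,170:370]; cv2.imwrite('pics/s2c.png',cv2.resize(a,None,fx=4,fy=4))
E
```

```text
clock 3.075 tcp [459.3 216.1 261.6] local -9.5 -19.5 F [-0.7 -0.1 -0. ] w 0.15355812437386132 j6 -1.079795457073318
tool shift [ -8.  -13.4 191.6] world [   8.2  -13.4 -191.6] rot [0.1 0.2 2.9]
```

View pics/s2c.png

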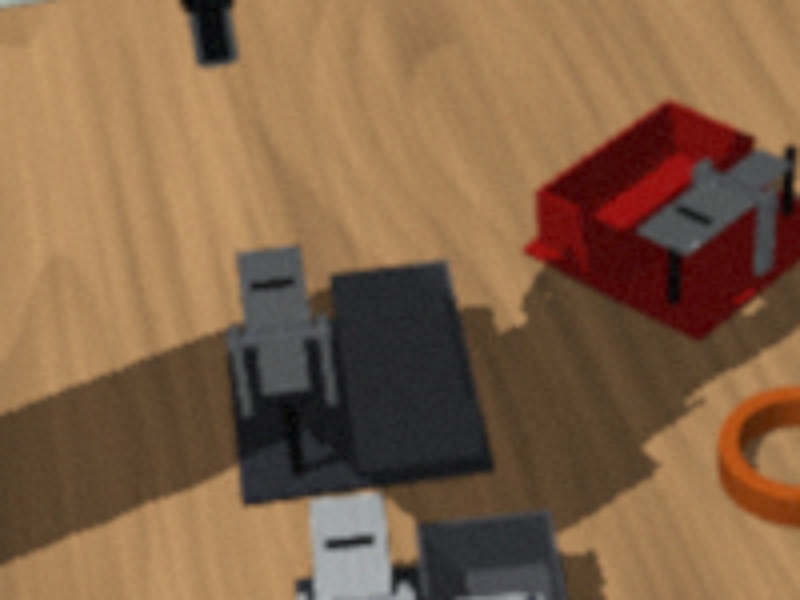

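View pics/w2.png

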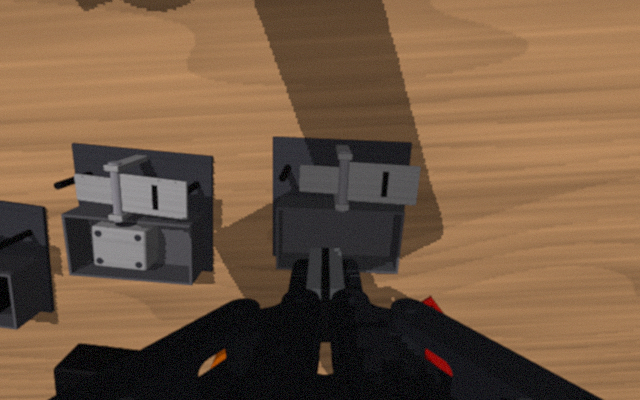

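>>> {"fn": "drive_tool", "kwargs": {
  "plan": [
    {"dp":[-4,-7,30],"rot":[0,0,3]},
    {"dp":[-4,-7,40],"rot":[0,0,0]},
    {"dp":[0,0,50],"rot":[0,0,0]},
    {"dp":[0,0,45],"rot":[0,0,0]},
    {"dp":[0,0,15],"rot":[0,0,0]},
    {"dp":[0,0,0],"rot":[0,0,0]}
  ]
}}

```text
clock: 3.92
tcp_pos: [471.9, 196.4, 79.5]
tcp_rot: [0.061, 0.998, 0.002, 0.005]
force: [-0.1, -0.4, -0.2]
gripper_width: -0.2
```

```bash
python3 - <<'E'
from h import *
rel((0,-32,35)); snap('wrist','w3.png');snap('side','s3.png')
a=cv2.imread('pics/s3.png')[60:210,170:370]; cv2.imwrite('pics/s3c.png',cv2.resize(a,None,fx=4,fy=4))
E
```

```text
clock 3.925 tcp [471.9 196.4  79.5] local 5.1 -37.8 F [-0.1 -0.4 -0.2] w -0.20879651678055494 j6 -1.0566319073764356
tool shift [ 5.6  5.5 44.4] world [ -4.5   6.3 -44.5] rot [ 0.3  0.5 -1. ]
```

View pics/s3c.png

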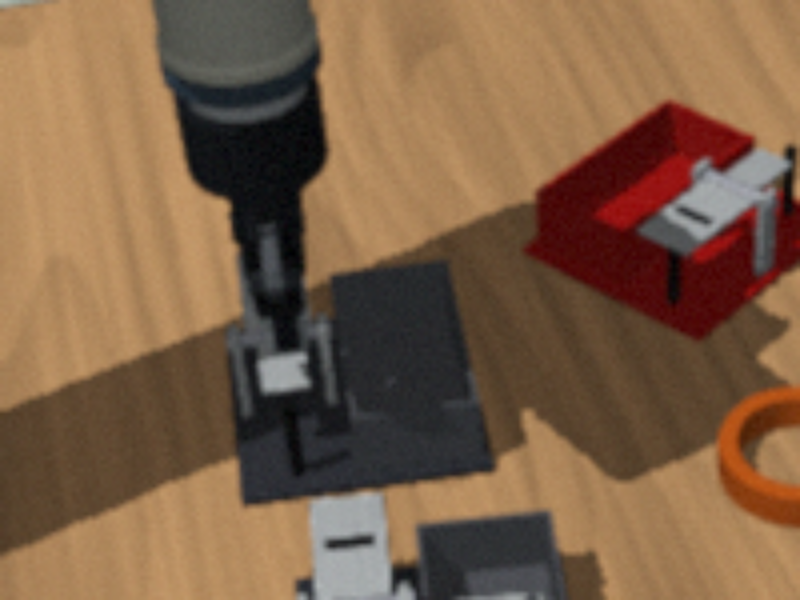

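View pics/w3.png

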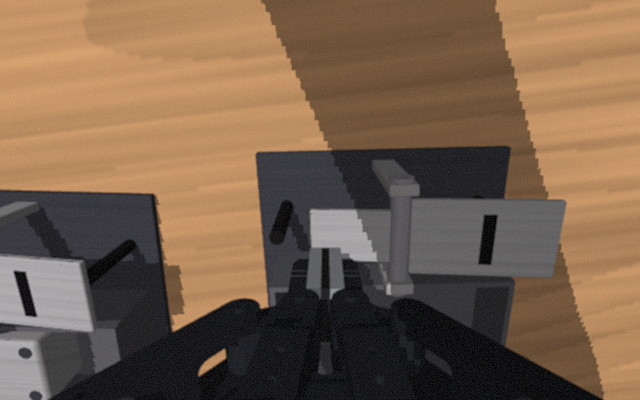

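>>> {"fn": "drive_tool", "kwargs": {
  "plan": [
    {"dp":[6,7,8],"rot":[0,0,-1]},
    {"dp":[0,0,10],"rot":[0,0,0]},
    {"dp":[0,0,8],"rot":[0,0,0]},
    {"dp":[0,0,8],"rot":[0,0,0]},
    {"dp":[0,0,8],"rot":[0,0,0]}
  ]
}}

```text
clock: 4.65
tcp_pos: [470.7, 207.1, 40.0]
tcp_rot: [0.051, 0.999, 0.004, 0.009]
force: [-0.2, -0.2, 0.6]
gripper_width: 0.1
```

```bash
python3 - <<'E'
from h import *
rel((0,-30,28)); snap('wrist','w4.png');snap('side','s4.png')
a=cv2.imread('pics/s4.png')[60:210,170:370]; cv2.imwrite('pics/s4c.png',cv2.resize(a,None,fx=4,fy=4))
E
```

```text
clock 4.65 tcp [470.7 207.1  40. ] local 2.7 -27.2 F [-0.2 -0.2  0.6] w 0.10635397666833038 j6 -1.055837757342201
tool shift [ 3.  -2.9 11.9] world [ -3.   -2.5 -12. ] rot [0.6 1.  0.1]
```

View pics/w4.png

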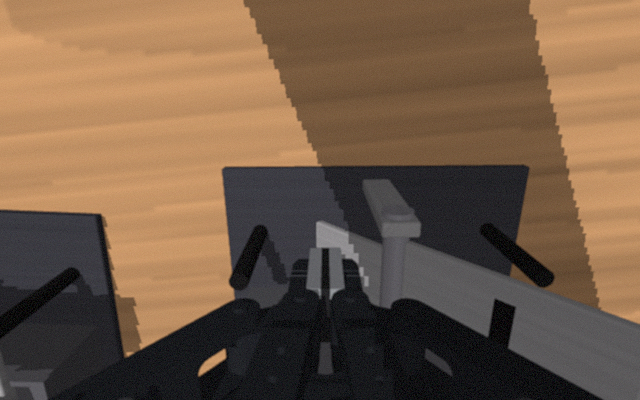

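>>> {"fn": "drive_tool", "kwargs": {
  "plan": [
    {"dp":[2,-2,6],"rot":[0,0,0]},
    {"dp":[0,0,5],"rot":[0,0,0]},
    {"dp":[0,0,0],"rot":[0,0,0]}
  ]
}}

```text
clock: 5.12
tcp_pos: [468.0, 204.4, 27.7]
tcp_rot: [0.051, 0.999, 0.004, 0.009]
force: [0.8, -1.9, 3.8]
gripper_width: -0.1
```

```bash
python3 - <<'E'
from h import *
rel((0,-30,24)); snap('wrist','w5.png');snap('scene','s5.png')
a=cv2.imread('pics/s5.png')[115:265,320:520]; cv2.imwrite('pics/s5c.png',cv2.resize(a,None,fx=4,fy=4))
E
```

```text
clock 5.125 tcp [468.  204.4  27.7] local 0.3 -30.2 F [ 0.8 -1.9  3.8] w -0.11002000440903763 j6 -1.0574282871583496
tool shift [0.4 0.2 3.7] world [-0.3  0.3 -3.7] rot [0.5 1.  0.1]
```

View pics/s5c.png

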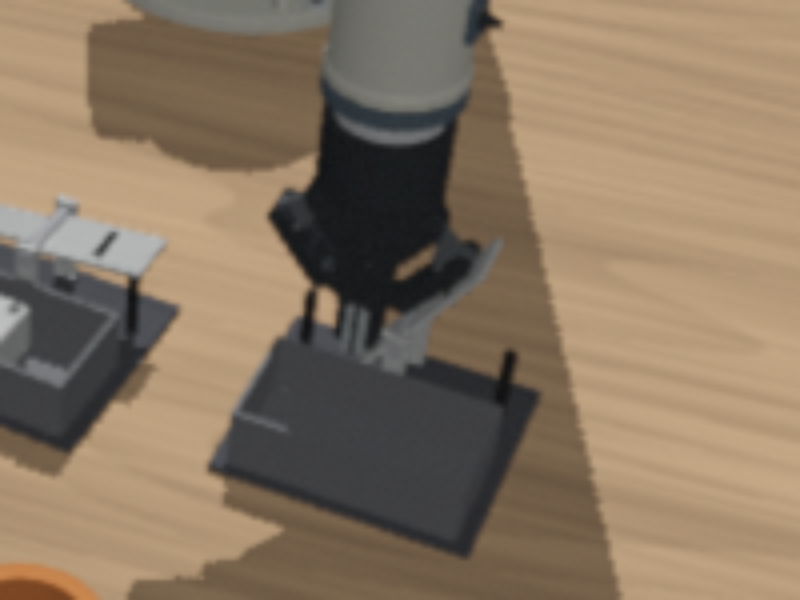

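View pics/w5.png

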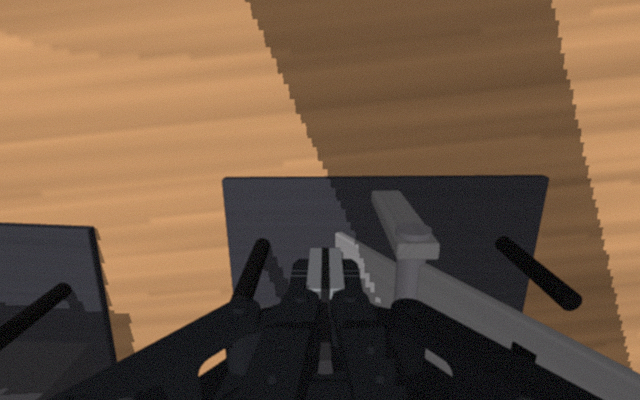

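```bash
cat >> h.py <<'E'
def vplane(im,u,xl):
    p,d=ray(im,*u); t=((PIV+xl*ex-p)@ex)/(d@ex); P=p+t*d; y=(P-PIV)@ey; z=P[2]-60
    return round(float(y),1),round(float(z),1),round(float(np.degrees(np.arctan2(z,y))),1)
E
python3 - <<'E'
from h import *
a=eyes.get_image('scene')
for c,x in [((500,240),-20),((500,240),20),((478,285),20)]:
    print(vplane(a,(320+c[0]/4,115+c[1]/4),x))
E
```

```text
(41.0, 62.0, 56.5)
(47.8, 93.8, 63.0)
(40.9, 58.3, 54.9)
```

>>> {"fn": "drive_tool", "kwargs": {
  "plan": [
    {"dp":[0,-4,-15],"rot":[0.5,1,0]},
    {"dp":[0,-3,-35],"rot":[0,0,0]},
    {"dp":[0,0,-45],"rot":[0,0,0]},
    {"dp":[0,0,-45],"rot":[0,0,0]},
    {"dp":[0,0,0],"rot":[0,0,0]}
  ]
}}

```text
clock: 5.9
tcp_pos: [466.6, 197.9, 170.8]
tcp_rot: [0.052, 0.999, 0.0, -0.002]
force: [-0.3, 0.2, -0.1]
gripper_width: 0.0
```

```bash
python3 - <<'E'
from h import *
rel((0,80,160)); snap('wrist','w6.png')
E
```

```text
clock 5.9 tcp [466.6 197.9 170.8] local -0.4 -36.9 F [-0.3  0.2 -0.1] w 0.027148111238349076 j6 -1.0716878294232723
tool shift [ -0.6 116.9  10.8] world [ 12.6 116.2 -10.8] rot [ 0.  -0.2  0.1]
```

View pics/w6.png

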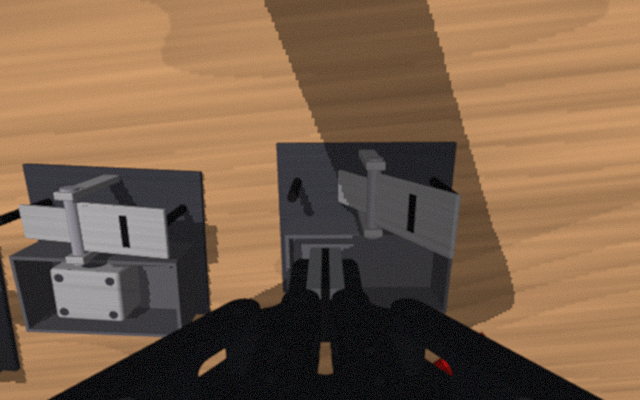

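>>> {"fn": "drive_tool", "kwargs": {
  "plan": [
    {"dp":[0,40,-5],"rot":[0,0,0]},
    {"dp":[0,45,0],"rot":[0,0,0]},
    {"dp":[0,30,0],"rot":[0,0,0]},
    {"dp":[0,0,0],"rot":[0,0,0]}
  ]
}}

```text
clock: 6.45
tcp_pos: [474.7, 313.5, 168.1]
tcp_rot: [0.052, 0.999, -0.002, -0.006]
force: [-1.5, 0.1, -1.0]
gripper_width: -0.0
```

```bash
python3 - <<'E'
from h import *
rel((0,75,100)); snap('wrist','w7.png'); w=wim(); snap('scene','s7.png')
a=cv2.imread('pics/s7.png')[115:265,320:520]; cv2.imwrite('pics/s7c.png',cv2.resize(a,None,fx=4,fy=4))
E
```

```text
clock 6.45 tcp [474.7 313.5 168.1] local -4.3 79.0 F [-1.5  0.1 -1. ] w -0.00620791819493401 j6 -0.889576089271656
tool shift [-5.2 -3.6 68. ] world [  3.9  -4.4 -68.1] rot [-0.3 -0.7  0. ]
```

View pics/w7.png

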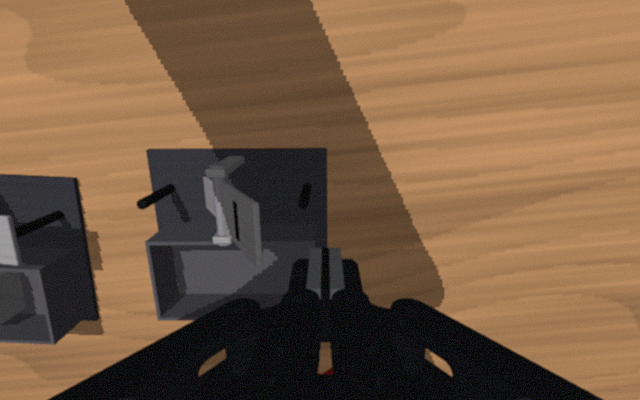

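View pics/s7c.png

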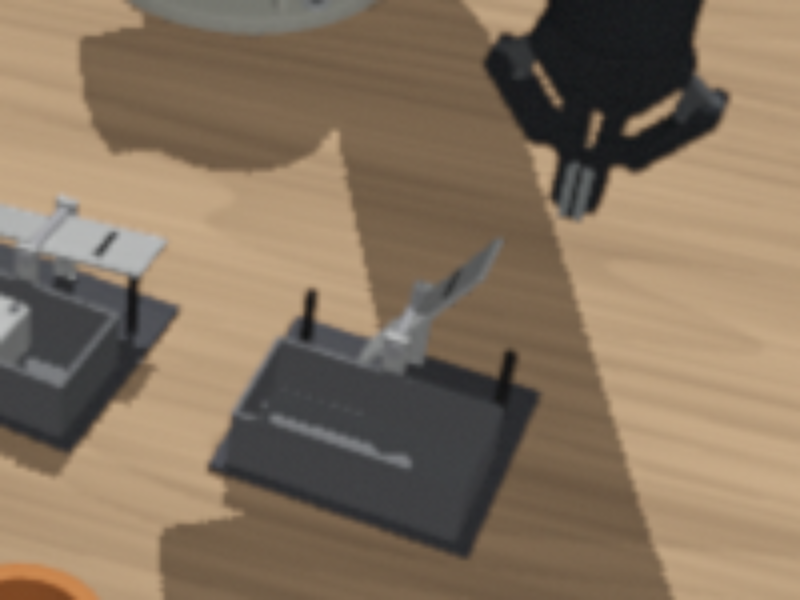

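>>> {"fn": "drive_tool", "kwargs": {
  "plan": [
    {"dp":[-3,0,25],"rot":[0,0,0]},
    {"dp":[-2,0,20],"rot":[0,0,0]},
    {"dp":[0,0,10],"rot":[0,0,0]},
    {"dp":[0,0,0],"rot":[0,0,0]}
  ]
}}

```text
clock: 7.1
tcp_pos: [478.4, 306.2, 111.6]
tcp_rot: [0.055, 0.998, -0.003, -0.007]
force: [0.2, 0.2, 0.4]
gripper_width: 0.2
```

```bash
python3 - <<'E'
from h import *
rel((0,20,112))
E
```

```text
clock 7.1 tcp [478.4 306.2 111.6] local 0.1 72.1 F [0.2 0.2 0.4] w 0.17509592525028986 j6 -0.8976589770245019
tool shift [ -0.2 -52.1   0. ] world [ -5.5 -51.8   0.4] rot [-0.4 -0.8 -0.3]
```

>>> {"fn": "drive_tool", "kwargs": {
  "plan": [
    {"dp":[0,-12,0],"rot":[0,0,0]},
    {"dp":[0,-12,0],"rot":[0,0,0]},
    {"dp":[0,-12,0],"rot":[0,0,0]},
    {"dp":[0,-12,0],"rot":[0,0,0]},
    {"dp":[0,-12,0],"rot":[0,0,0]},
    {"dp":[0,0,0],"rot":[0,0,0]}
  ]
}}

```text
clock: 7.85
tcp_pos: [473.1, 243.3, 115.6]
tcp_rot: [0.056, 0.998, -0.001, -0.004]
force: [-0.3, 1.0, -0.1]
gripper_width: 0.3
```

```bash
python3 - <<'E'
from h import *
rel((0,-20,105)); snap('wrist','w8.png'); snap('scene','s8.png')
a=cv2.imread('pics/s8.png')[115:265,320:520]; cv2.imwrite('pics/s8c.png',cv2.resize(a,None,fx=4,fy=4))
E
```

```text
clock 7.85 tcp [473.1 243.3 115.6] local 1.4 9.0 F [-0.3  1.  -0.1] w 0.3382339909669127 j6 -0.9910697361008879
tool shift [  1.1 -29.   10.7] world [ -4.4 -28.7 -10.6] rot [-0.2 -0.5 -0.4]
```

View pics/s8c.png

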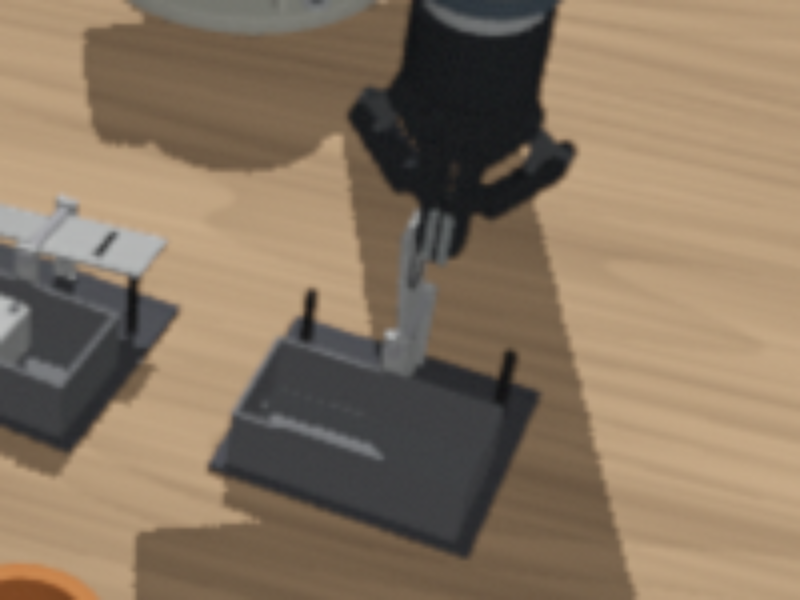

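View pics/w8.png

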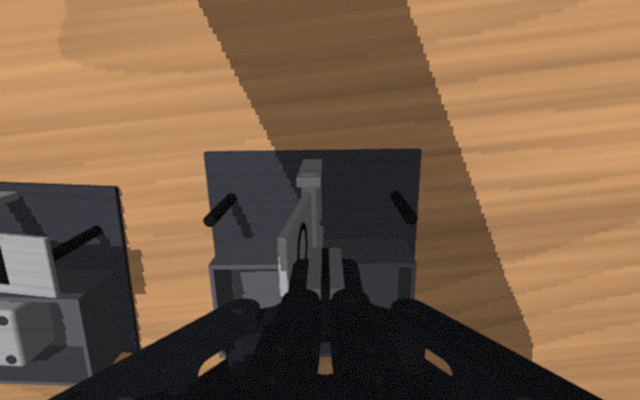

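>>> {"fn": "drive_tool", "kwargs": {
  "plan": [
    {"dp":[0,-10,3],"rot":[0,0,0]},
    {"dp":[0,-10,4],"rot":[0,0,0]},
    {"dp":[0,-10,6],"rot":[0,0,0]},
    {"dp":[0,-9,8],"rot":[0,0,0]},
    {"dp":[0,-7,8],"rot":[0,0,0]},
    {"dp":[0,0,0],"rot":[0,0,0]}
  ]
}}

```text
clock: 8.7
tcp_pos: [467.3, 195.4, 83.9]
tcp_rot: [0.055, 0.998, -0.001, -0.005]
force: [0.3, 0.7, 0.4]
gripper_width: 0.2
```

```bash
python3 - <<'E'
from h import *
rel((0,-45,66)); snap('wrist','w9.png'); snap('scene','s9.png')
a=cv2.imread('pics/s9.png')[115:265,320:520]; cv2.imwrite('pics/s9c.png',cv2.resize(a,None,fx=4,fy=4))
E
```

```text
clock 8.7 tcp [467.3 195.4  83.9] local 0.6 -39.2 F [0.3 0.7 0.4] w 0.22316687865235973 j6 -1.070856973441637
tool shift [ 0.4 -5.7 18. ] world [ -1.2  -5.7 -17.9] rot [-0.2 -0.5 -0.3]
```

View pics/s9c.png

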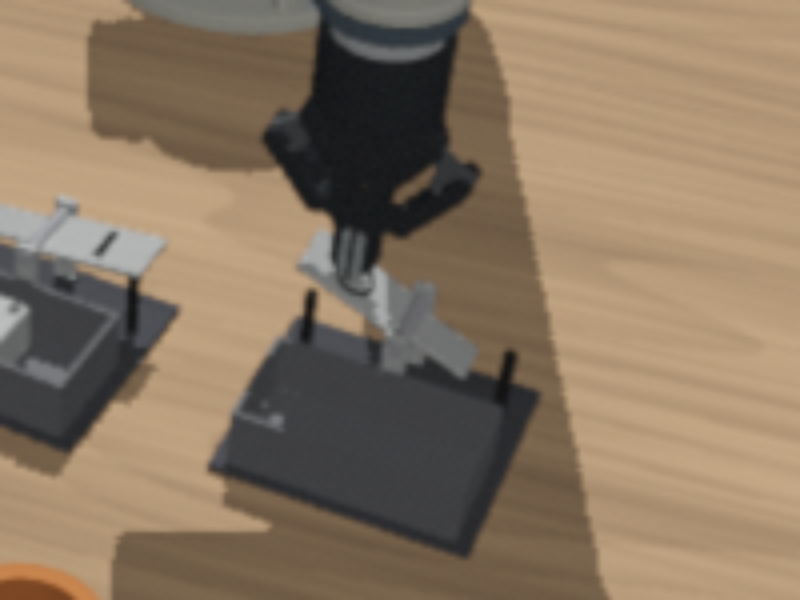

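View pics/w9.png

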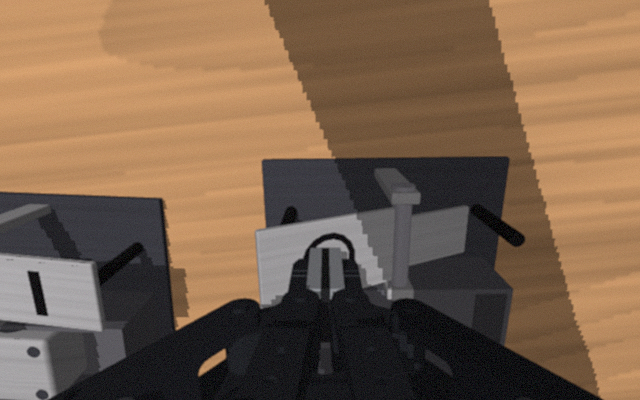

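>>> {"fn": "drive_tool", "kwargs": {
  "plan": [
    {"dp":[0,-4,6],"rot":[0,0,0]},
    {"dp":[0,-2,6],"rot":[0,0,0]},
    {"dp":[0,0,5],"rot":[0,0,0]},
    {"dp":[0,0,2],"rot":[0,0,0]}
  ]
}}

```text
clock: 9.3
tcp_pos: [467.4, 190.4, 64.8]
tcp_rot: [0.055, 0.999, -0.001, -0.004]
force: [-0.6, -0.5, 0.9]
gripper_width: 0.1
```

```bash
python3 - <<'E'
from h import *
rel((0,-48,62))
E
```

```text
clock 9.3 tcp [467.4 190.4  64.8] local 1.3 -44.3 F [-0.6 -0.5  0.9] w 0.1304267084865681 j6 -1.0815480612271073
tool shift [ 1.2 -3.7  2.8] world [-1.7 -3.6 -2.8] rot [-0.1 -0.4 -0.2]
```

>>> {"fn": "drive_tool", "kwargs": {
  "plan": [
    {"dp":[0,0,2],"rot":[0,0,0]},
    {"dp":[0,0,2],"rot":[0,0,0]}
  ]
}}

```text
clock: 9.55
tcp_pos: [467.6, 190.5, 61.3]
tcp_rot: [0.054, 0.999, -0.001, -0.004]
force: [-7.4, -3.0, 31.6]
gripper_width: 0.1
```

```bash
python3 - <<'E'
from h import *
rel((0,-48,62)); snap('wrist','w10.png'); snap('scene','s10.png')
a=cv2.imread('pics/s10.png')[115:265,320:520]; cv2.imwrite('pics/s10c.png',cv2.resize(a,None,fx=4,fy=4))
E
```

```text
clock 9.55 tcp [467.6 190.5  61.3] local 1.4 -44.1 F [-7.4 -3.  31.6] w 0.10585544072341568 j6 -1.081558498838459
tool shift [ 1.4 -3.9 -0.6] world [-1.8 -3.7  0.7] rot [-0.1 -0.4 -0.2]
```

View pics/s10c.png

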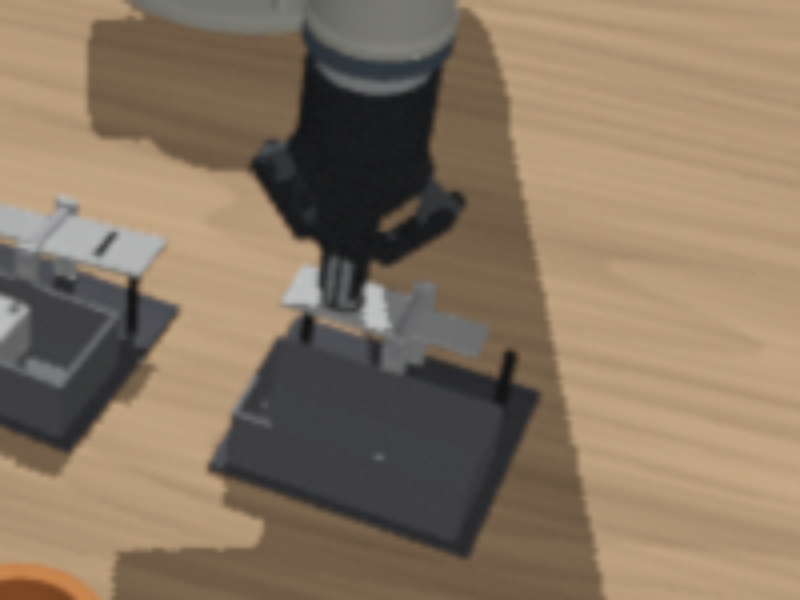

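The vane is on the rest, with 31 N of contact force, so I retract.

>>> {"fn": "drive_tool", "kwargs": {
  "plan": [
    {"dp":[0,0,-8],"rot":[0,0,0]},
    {"dp":[0,0,-30],"rot":[0,0,0]},
    {"dp":[0,0,-50],"rot":[0,0,0]},
    {"dp":[0,0,-50],"rot":[0,0,0]},
    {"dp":[-20,-45,-20],"rot":[0,0,0]},
    {"dp":[0,-45,0],"rot":[0,0,0]},
    {"dp":[0,-45,0],"rot":[0,0,0]},
    {"dp":[0,0,0],"rot":[0,0,0]}
  ]
}}

```text
clock: 10.65
tcp_pos: [475.3, 51.6, 227.5]
tcp_rot: [0.053, 0.999, -0.0, -0.001]
force: [-0.2, 0.3, -0.2]
gripper_width: 0.1
```

```bash
python3 - <<'E'
from h import *
np.set_printoptions(precision=1,suppress=True)
rel((0,-48,62)); A=snap('scene','s11.png');B=snap('side','d11.png')
a=cv2.imread('pics/s11.png')[165:265,350:480]; cv2.imwrite('pics/s11c.png',cv2.resize(a,None,fx=6,fy=6,interpolation=cv2.INTER_CUBIC))
a=cv2.imread('pics/d11.png')[100:200,200:330]; cv2.imwrite('pics/d11c.png',cv2.resize(a,None,fx=6,fy=6,interpolation=cv2.INTER_CUBIC))
E
```

```text
clock 10.65 tcp [475.3  51.6 227.5] local 23.6 -181.4 F [-0.2  0.3 -0.2] w 0.1336153824017402 j6 -1.359195857297195
tool shift [ 23.4 133.6 165.4] world [  -9.6  135.2 -165.5] rot [-0.1 -0.1 -0.1]
```

View pics/s11c.png

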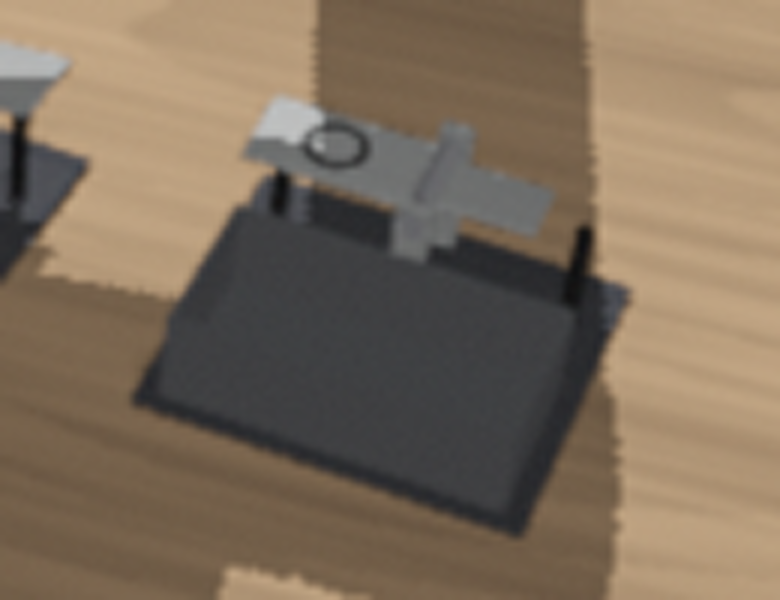

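View pics/s11.png

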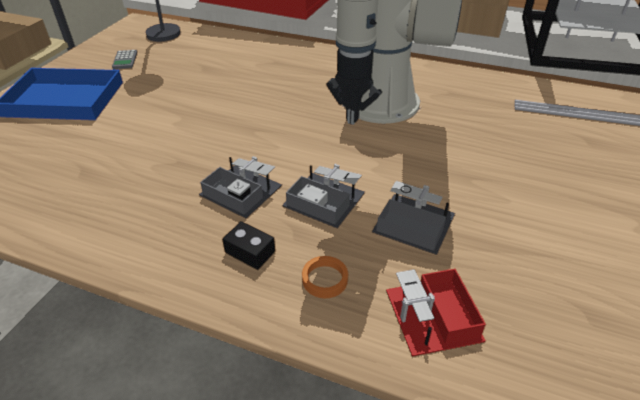

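View pics/d11.png

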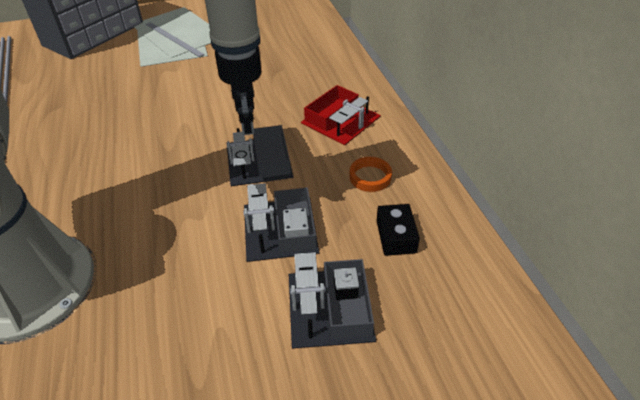

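```bash
python3 - <<'E'
from h import *
a=eyes.get_image('scene')
S=lambda x,y:(350+(x+.5)/6-.5,165+(y+.5)/6-.5)
for c,x in [((280,95),-20),((243,157),20),((553,185),-14),((530,237),14)]: print(vplane(a,S(*c),x))
rel((0,0,0))
E
```

```text
(-72.5, 2.6, 177.9)
(-72.9, -0.4, -179.7)
(44.3, 4.7, 6.1)
(44.5, -0.3, -0.3)
clock 10.8 tcp [475.8  54.2 227.2] local 23.8 -178.8 F [0.1 0.1 0.4] w 0.015757945849937408 j6 -1.3574370370585007
tool shift [ 23.  178.9 227.3] world [  -5.   180.3 -227.2] rot [-0.  -0.2  0.1]
```

```bash
python3 -c "
from h import *
print(order.job_done())"
```

```text
the job is handed in; nothing more can be done
None
```

I flipped the empty bin's flag right over onto its right-hand rest and handed the job in at about 11 s; no verdict was reported. I pressed the tail down with shut fingers until the vane stood at about 55°. Then I pushed the vane past upright from its left side and pressed it onto the rest (about 31 N at the end) before moving clear.

**Flag:** In the last scene picture it shows the ring face. Measured at the edge facing away from the robot, it lies within about 0.5° of level. At the near edge the vane reads about 2° off and the tail about 6° off. I put those two down to the roughly 3 mm measuring error.

**Everything else:** The empty bin's foot corners are at the same pixels as before. By eye, the other two flags, the bins, their contents, the tape and the box look unmoved.

**Robot:** It stands clear of everything, with wrist force about zero.

**Possible contact:** While the tail was pressed down, the rising vane lay close to a gripper link and may have touched it. The whole force on the tool in that pose was only about 4 N.

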